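# Close the glue jar without crossing its thread

### The job

The yellow lid of the bindery's glue jar sits a step too high on its thread. Turn it backward (anticlockwise from above) until it drops a step, and only then forward (clockwise) until it stops, fully home; never wind it forward while it still sits high. Leave the red-lidded and green-lidded jars where they stand.

Things in the scene. Friction and masses are not known exactly. Their poses are not given: they have to be found in the camera images.
- lid_grip (a point): On the yellow lid's axis, 18 mm above its flat top, inside its grip bar: 52 mm long (along x, black end at +x), 14 wide (y, pinch here from above), 26 tall. Lid 72 mm across, skirt 16. Jar white, 80 across, fixed upright, any yaw. Its height: 122 mm while the lid sits high, 117 just after the drop, 115 home (leads down 1.9 mm per rad).
- lid (a joint): Lid's turn, rad, grows clockwise from above. Starts high at 0.3 to 0.6. Turned back to about -0.05 it is free to drop 6 mm by its weight (gripped: push lightly down). Stops: back -0.6, so 0.8 back always drops; forward 1.1. Stiff (0.06 N m), stays where left; it can't be pushed through the thread or lifted over 2 mm. At 0 the bar's black end is over the jar's red shoulder mark.
- jar_red: A like white jar with a red lid, closed, standing loose: 80 mm across, 122 mm tall with its bar, 0.45 kg; origin under the centre of its foot. Not to be disturbed.
- jar_green: A like white jar with a green lid, closed, standing loose: 80 mm across, 122 mm tall with its bar, 0.45 kg; origin under the centre of its foot. Not to be disturbed.
Mind the look-alikes: they are no part of the job. What is shaped like the part that bears lid_grip but blue or purple is not meant.

How it is judged (in metres and radians):
On the way:
1. the yellow lid is turned backward and drops a step (value of joint lid below 0.2 rad and height (world z) of lid_grip below 0.1185 m), for 0.1 s.
At the end, for the whole second after the job is handed in: After the drop, the yellow lid is wound forward to within 0.25 rad of its stop (joint above 0.85), its grip point lower than 117 mm, at rest and released; the red and green jars stand upright (within 10 degrees) and within 20 mm of where they were (value of joint lid above 0.85 rad and height (world z) of lid_grip below 0.117 m and velocity of joint lid between -0.1 and 0.1 rad/s and distance of each of jar_red, jar_green from where it was at the start of the episode below 0.02 m and angle between each of jar_red, jar_green's own z axis and vertical below 0.17 rad); the robot touches nothing.
It fails at once if the yellow lid is wound forward (beyond 0.85) while it still sits high (value of joint lid above 0.85 rad and height (world z) of lid_grip above 0.1195 m).
It fails at once if the red or the green jar is shoved (20 mm) or tipped (10 degrees) (distance of any of jar_red, jar_green from where it was at the start of the episode above 0.02 m or angle between any of jar_red, jar_green's own z axis and vertical above 0.17 rad).
It also fails if it takes over 40 s, if anything falls off the work surface, if the arm or the gripper's body presses on something with over 40 N, if the wrist force passes 120 N, or if a joint passes its speed limit or range.

### The arm

A 6-joint arm with a two-finger parallel gripper is mounted at the origin on the work surface. World frame = base frame: x ahead of the robot, y to its left, z up, the work surface at z = 0. Lengths are in mm, angles in rad, forces in N, time in s.
With the tool pointing down it reaches from about 400 to 925 mm from the base axis. Payload 12.5 kg.
Tool frame: the origin (TCP) lies midway between the tips of the shut fingers; the grasp point (between the pads) lies 19 mm behind it; z points along the fingers, y is the line along which they close (so a half turn about z gives the same grasp; the last joint's range is limited). The gripper opens to 95 mm and grips with 3 to 60 N. Pads are 20 mm wide; open, the fingers measure 119 mm over their backs; the gripper's body (75 mm by 180 mm) begins 59 mm behind the grasp point.
Start: joints at [-1.221, 0.491, 1.559, -0, 1.092, -0.106], TCP at [275.137, -561.201, 214.661] pointing down, gripper open.
Joint ranges: [-3.1, 3.1], [-0.84, 2.19], [0.05, 2.79], [-1.13, 4.28], [0.06, 2.93], [-2.69, 2.69]. Speed limits (rad/s): [2.22, 2.22, 2.79, 3.14, 3.14, 3.14].

### API

Orientations are given as [roll, pitch, yaw] about the fixed x, y, z axes, in that order (R = Rz(yaw) Ry(pitch) Rx(roll)).
In Python, from cell import env gives the robot as it stands.
- The arm moves only by the tool arm_command, never from a script. Its argument "targets" is a list of rows, each a list of 5 numbers: the shift along the tool's x, y, z in mm, then the turn about the tool's z in degrees, then the opening, from 0 (shut) to 1 (fully open). In form: [[tx, ty, tz, roll, fingers], ...]. A call has 1 to 5 rows; each row is the pose to reach, as a shift and turn from the pose commanded when the call began, along the tool's axes at that moment; what a row does not reach only later rows make up. A row lasts 1/10 s, in which the tool goes at most 50 mm and 8.59 degrees, less where a joint would pass 70% of its speed; a pose out of reach is approached as far as the arm can. A call with a gripper value outside its range is refused whole. The fingers move at their own pace and stop on an object; the grip force is fixed at half the most. Time passes only in rows, so rows that repeat a pose let the fingers close. It gives the time, the measured TCP pose, the force, the opening and the grip force at its end, in the units of the state.
- env.state(): the state, without advancing time (a new reading comes with each control period).
- env.read_camera(name): name is "scene" or "top" or "wrist"; returns a dict with "frame" (384x512x3 uint8, red, green, blue), "vertical_fov" (degrees; the focal length in pixels is half the picture's height over the tangent of half this angle, whatever the lens; pixels are square), "cx", "cy" (the principal point, pixels), "k1" (the pictures are not rectified: a ray, as slopes to the right and down, at radius r is drawn at 1 + k1 r^2 times it, then the intrinsics apply), "world_from_camera" (4x4, takes a point from camera to world coordinates); the wrist camera has in their place "hand_eye" (4x4, takes a point from camera to tool coordinates, whose origin is the TCP and whose axes are the flange's). Camera axes: x right, y down, z forward; pixel columns grow to the right and rows downward; lengths in mm; the calibration is good to about 2 mm. A picture is of the moment at which its call begins: read the wrist's pose just before it. There is no depth.
- env.job_done(): hands the job in; it is judged then, once.
The state is a dict: "t": time; "joints": joint angles; "qvel": joint speeds; "tau": joint torques, N m; "eef_pos": TCP position; "tcp_rot": TCP orientation; "ft_force": force on the tool from outside, world axes, zero at the start; "moment": the same for the moment, N m; "opening": opening from 0.0 (shut) to 1.0 (fully open); "grip_force": force on a finger pad.
Only numpy, scipy, OpenCV 4.12 (cv2) and the standard library are available. Lean on these libraries where they do the work, as an engineer would, in place of code of your own. Each camera call takes 0.05 s, during which the arm holds its last target. There are 200 camera calls.

## Working session

There is one attempt and no reset: what is moved stays moved. The work goes in short steps, Python scripts to look and compute and a tool call to move; the robot and the scene stay as the last step left them, time stands still between calls to the robot, and variables do not carry over. Pictures are saved under pics/ and viewed, at most 10 in all, crops included, and the job is handed in when it is done.

Besides the shell and the picture viewer there is one more tool, called after "Call:" as name(argument=value, ...), one argument or row to a line, values as JSON. arm_command: Moves the arm, as the interface text tells. Its arguments: {"type":"object","properties":{"targets":{"type":"array","items":{"type":"array","items":{"type":"number"}}}},"required":["targets"]}

```bash
mkdir -p pics
cat > h.py <<'E'
import numpy as np, cv2
from cell import env
from scipy.spatial.transform import Rotation as R
def cam(n):
    s=env.state(); c=env.read_camera(n)
    if n=="wrist":
        T=np.eye(4); T[:3,:3]=R.from_euler('xyz',s['tcp_rot']).as_matrix(); T[:3,3]=s['eef_pos']
        c['T']=T@np.array(c['hand_eye'])
    else: c['T']=np.array(c['world_from_camera'])
    f=192/np.tan(np.radians(c['vertical_fov'])/2)
    c['K']=np.array([[f,0,c['cx']],[0,f,c['cy']],[0,0,1.]])
    return c
def ray(c,px):
    # k1 is forward radial distortion -> OpenCV dist [k1,0,0,0]
    p=cv2.undistortPoints(np.array(px,float).reshape(-1,1,2),c['K'],np.array([c['k1'],0,0,0.]))[:,0]
    d=np.c_[p,np.ones(len(p))]@c['T'][:3,:3].T
    return c['T'][:3,3],d
def onz(c,px,z):
    o,d=ray(c,px); return o+d*((z-o[2])/d[:,2])[:,None]
def tri(c1,p1,c2,p2):
    o1,d1=ray(c1,[p1]);o2,d2=ray(c2,[p2]); d1=d1[0]/np.linalg.norm(d1);d2=d2[0]/np.linalg.norm(d2)
    t=np.linalg.lstsq(np.c_[d1,-d2],o2-o1,rcond=None)[0]
    a,b=o1+d1*t[0],o2+d2*t[1]; return (a+b)/2,np.linalg.norm(a-b)
def save(c,n): cv2.imwrite('pics/'+n+'.png',c['frame'][:,:,::-1])
E
python3 - <<'E'
from h import *
print(env.state())
for n in("top","scene"):
    c=cam(n);save(c,n+'0');print(n,c['T'][:3,3],c['k1'],c['K'][0,0])
E
```

```text
{'t': 0.0, 'joints': array([-1.22061047e+00,  4.91578614e-01,  1.55949185e+00, -1.94597693e-05,
        1.09169718e+00, -1.05569927e-01]), 'qvel': array([ 0.00027659, -0.00137485, -0.0022075 ,  0.00041953,  0.00137135,
        0.00141736]), 'tau': array([ 2.48950535e-03, -6.12642288e+01, -2.58184201e+01,  6.93940488e-02,
        4.81785228e-02, -7.82958637e-05]), 'eef_pos': array([ 275.02995566, -560.93933057,  214.03531371]), 'tcp_rot': array([-3.14042238e+00, -1.06651485e-04,  4.55764704e-01]), 'ft_force': array([ 0.37239272, -0.32030417, -0.18739717]), 'moment': array([0.0324154 , 0.00861919, 0.01859993]), 'grip_force': 0.0, 'opening': 0.9997078153168373}
top [419.92036588   4.07630205 787.15825705] -0.07213269766381533 401.5382860528795
scene [1071.86918375 -261.02588734  539.03681137] -0.04817138089821685 411.3003979242042
```

View pics/top0.png

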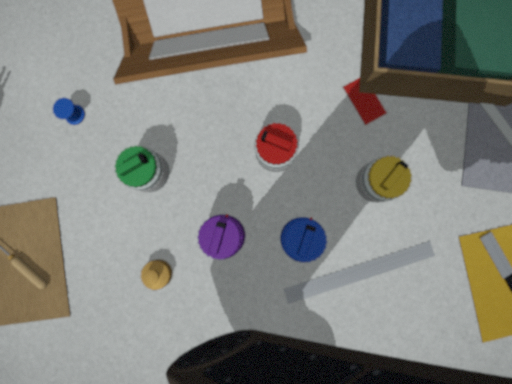

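View pics/scene0.png

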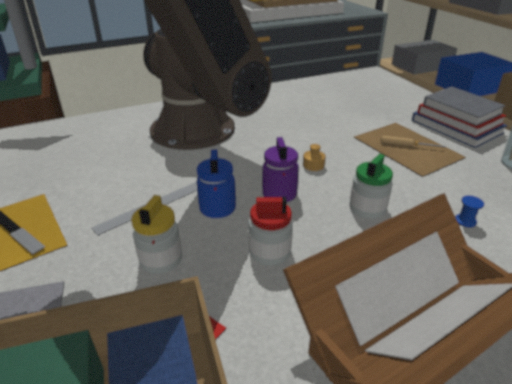

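The top view shows the yellow lid near (388,178) with its bar running to a black end near (403,163). Red is at (277,143), green at (137,166), and the look-alikes are purple (221,237) and blue (303,240). In the scene view the yellow lid is at (153,222), with a red mark near (152,240).

Run:
```python
from h import *
t,s=cam("top"),cam("scene")
def comp(c,lo,hi,near):
    h=cv2.cvtColor(c['frame'],cv2.COLOR_RGB2HSV)
    m=cv2.morphologyEx(cv2.inRange(h,lo,hi),cv2.MORPH_CLOSE,np.ones((5,5)))
    n,l,st,ce=cv2.connectedComponentsWithStats(m)
    i=1+np.argmin(np.hypot(*(ce[1:]-near).T)+1000*(st[1:,4]<80)); return (l==i).astype(np.uint8),st[i],ce[i]
mt,st,ct=comp(t,(20,100,60),(35,255,255),(388,178)); ms,ss,cs=comp(s,(20,100,60),(35,255,255),(153,222))
print(st,ct,ss,cs)
cn=cv2.findContours(mt,0,1)[0][0]; print('circ',cv2.minEnclosingCircle(cn)); e=cv2.fitEllipse(cn);print(e)
print(tri(t,ct,s,cs)); print(onz(t,[e[0]],99))
for n,lo,hi,p in(('red',(0,120,60),(8,255,255),(277,143)),('green',(50,120,40),(80,255,255),(137,166))):
    m,st,ce=comp(t,lo,hi,p); print(n,st,ce,onz(t,[ce],100))
a=cv2.resize(t['frame'][135:215,345:435],None,fx=6,fy=6,interpolation=2)[:480]
b=cv2.resize(s['frame'][185:265,115:160+0+0],None,fx=6,fy=6,interpolation=2)
b=cv2.resize(s['frame'][190:270,130:183],None,fx=5,fy=6,interpolation=2)
cv2.imwrite('pics/crop.png',np.hstack([a,b])[:,:800,::-1])
```

```text
[ 369  156   42   42 1333] [389.11252813 176.93923481] [132 196  42  39 992] [153.95060484 217.97681452]
circ ((389.4183349609375, 176.6151885986328), 20.85823631286621)
((389.1271667480469, 176.94195556640625), (39.63838195800781, 41.14839172363281), 134.97169494628906)
(array([ 493.21145559, -204.34382243,   94.06249053]), np.float64(2.4883569067231486))
[[ 492.36486121 -204.12084219   99.        ]]
red [ 257  124   40   40 1263] [276.3365004  143.21298496] [[552.88683946 -10.36030296 100.        ]]
green [ 116  147   40   39 1173] [135.36999147 166.36743393] [[515.2461167  236.59312179 100.        ]]
```

View pics/crop.png

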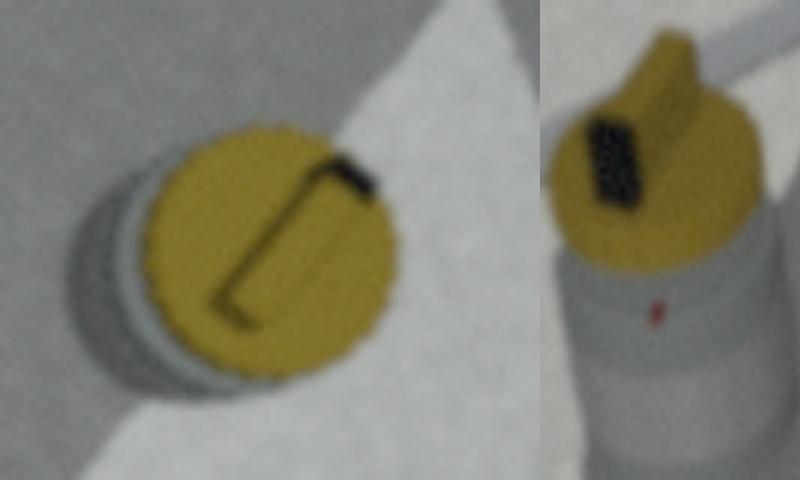

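Call:
arm_command(
  targets=[
    [352,-225,0,-114,1],
    [352,-225,0,-114,1],
    [352,-225,0,-114,1],
    [352,-225,0,-114,1],
    [352,-225,0,-114,1],
  ],
)

```text
t: 0.7
eef_pos: [405.6, -345.8, 214.7]
tcp_rot: [3.141, 0.0, 1.212]
ft_force: [0.8, -0.7, 0.1]
opening: 0.998
grip_force: 0.0
```

Call:
arm_command(
  targets=[
    [163,31,0,-70,1],
    [163,31,0,-70,1],
    [163,31,0,-70,1],
    [163,31,0,-70,1],
    [163,31,0,-70,1],
  ],
)

```text
t: 1.2
eef_pos: [493.2, -204.0, 214.6]
tcp_rot: [3.142, -0.0, 1.965]
ft_force: [-0.5, 0.0, -0.3]
opening: 1.002
grip_force: 0.0
```

Run:
```python
from h import *
c=cam("wrist");save(c,'w1');s=env.state();print(s['eef_pos'],s['tcp_rot'],s['joints'],c['hand_eye'])
```

```text
[ 492.72184569 -205.01701059  214.56686176] [-3.14147893e+00 -3.86285769e-06  1.97397604e+00] [-5.18054886e-01  3.61730529e-01  1.78222425e+00 -1.05002368e-04
  9.97709733e-01 -9.21177657e-01] [[-1.54912191e-03 -9.63672287e-01 -2.67082991e-01  7.36893931e+01]
 [ 9.99998767e-01 -1.56142353e-03 -1.66313160e-04  9.45889062e-01]
 [-2.56758281e-04 -2.67082919e-01  9.63673518e-01 -1.69621624e+02]
 [ 0.00000000e+00  0.00000000e+00  0.00000000e+00  1.00000000e+00]]
```

View pics/w1.png

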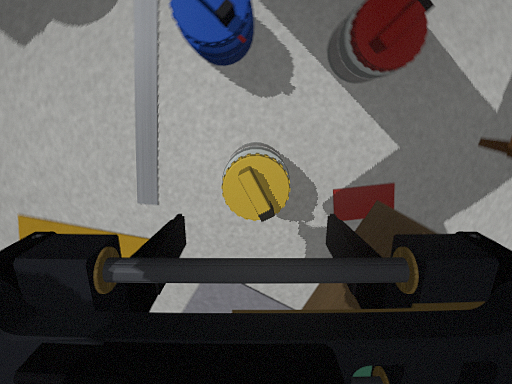

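The yellow lid is at about (256,186). Its bar top runs from (244,172) to the black end near (266,215), and the red jar is well clear at the top right.

Run:
```python
from h import *
c=cam("wrist"); t=cam("top")
f=c['frame']; h=cv2.cvtColor(f,cv2.COLOR_RGB2HSV)
m=cv2.inRange(h,(18,100,60),(36,255,255)); m[:140]=0;m[230:]=0;m[:,:215]=0;m[:,300:]=0
cn=max(cv2.findContours(cv2.morphologyEx(m,cv2.MORPH_CLOSE,np.ones((9,9))),0,1)[0],key=cv2.contourArea)
e=cv2.fitEllipse(cv2.convexHull(cn)); print(e, onz(c,[e[0]],104))
et=(389.13,176.94); print('tri lid',tri(c,e[0],t,et))
# bar top: brightest yellow
g=h[:,:,2].copy(); print(np.percentile(g[m>0],[5,25,50,75,95]))
cv2.imwrite('pics/w1c.png',cv2.resize(f[140:225,215:300],None,fx=7,fy=7,interpolation=2)[:,:,::-1])
```

```text
((256.30938720703125, 185.936279296875), (66.5673599243164, 68.92112731933594), 82.1364974975586) [[ 494.24457076 -204.256292    104.        ]]
tri lid (array([ 495.70359466, -210.29343984,   78.75444872]), np.float64(2.3947419629708366))
[103. 166. 172. 174. 178.]
```

View pics/w1c.png

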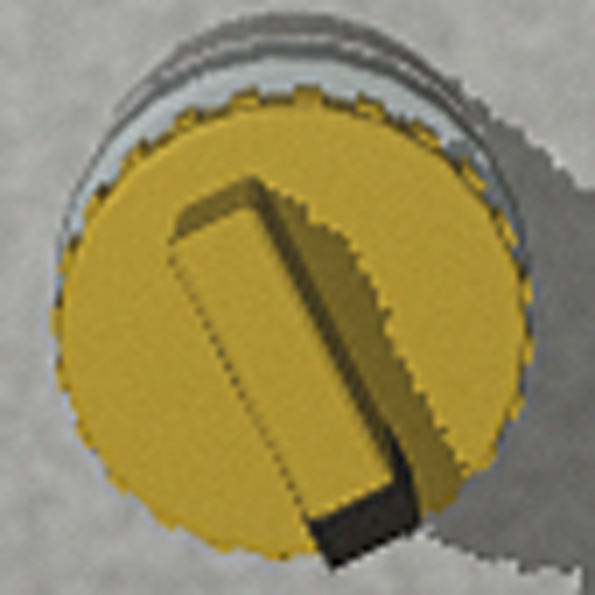

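The crop shows the top corners of the bar at (175,243), (250,205), (415,525) and (335,570), with the black cap at the bottom end. I'll convert these at the bar-top height and also triangulate against the scene camera.

Run:
```python
from h import *
c=cam("wrist"); s=cam("scene")
q=np.array([[175,243],[250,205],[415,525],[335,570]])/7+[214.5+.5*1,140]
P=onz(c,q,130); print(P, P.mean(0))
L=lambda a,b:np.linalg.norm(P[a]-P[b])
print('len',L(1,2),L(0,3),'wid',L(0,1),L(2,3))
d=(P[2]+P[3]-P[0]-P[1])[:2]; print('bar yaw',np.degrees(np.arctan2(d[1],d[0])))
# height: black end top centre wrist vs scene: crop (612->) top edge of black face in scene ~ (610-540)/5+130,120/6+190
print('black top',tri(c,q[2:].mean(0),s,((612-540)/5+130,120/6+190)))
# mark: scene crop (656,313)
o=onz(s,[((656-540)/5+130,313/6+190)],80);print('mark',o,np.degrees(np.arctan2(o[0,1]+204.2,o[0,0]-493.8)))
print(env.state()['eef_pos'],env.state()['tcp_rot'])
```

```text
[[ 472.64608954 -194.64532282  130.        ]
 [ 480.1588246  -186.00008431  130.        ]
 [ 518.659276   -220.07300014  130.        ]
 [ 510.74829504 -230.57883645  130.        ]] [ 495.55312129 -207.82431093  130.        ]
len 51.41253107588896 52.37361421540846 wid 11.453442147198897 13.151281927109107
bar yaw -42.42388895184151
black top (array([ 514.94494503, -221.09905387,  132.49386746]), np.float64(6.574219543841457))
mark [[ 538.97581815 -216.26524967   80.        ]] -14.953160452231451
[ 491.97604149 -206.73319242  214.60625306] [-3.14155642e+00  6.91809826e-05  1.95095239e+00]
```

Call:
arm_command(
  targets=[
    [-1,2,20,-25,0.6],
    [-1,2,40,-25,0.5],
    [-1,2,55,-25,0.5],
    [-1,2,55,-25,0.5],
    [-1,2,55,-25,0.5],
  ],
)

```text
t: 1.95
eef_pos: [494.4, -207.0, 159.9]
tcp_rot: [-3.142, -0.0, 2.386]
ft_force: [0.5, 0.1, 0.6]
opening: 0.632
grip_force: 0.0
```

Run:
```python
from h import *
c=cam("wrist");save(c,'w2')
for i in range(3):
  s=env.state();print(s['eef_pos'],s['tcp_rot'],s['opening']); env.read_camera("wrist")
```

```text
[ 494.54424582 -207.0571695   160.36717539] [3.14143142e+00 9.12695405e-04 2.38643893e+00] 0.5960622483920034
[ 494.6210859  -206.97670568  160.4787732 ] [3.14133298e+00 1.23769190e-03 2.38754243e+00] 0.5552042898207618
[ 494.65572425 -206.90445509  160.52347308] [3.14128445e+00 1.46471332e-03 2.38859222e+00] 0.5263009535054286
```

View pics/w2.png

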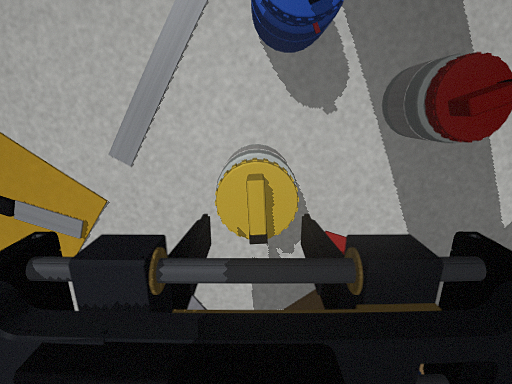

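The bar now runs nearly straight up the image, with its top from (256,180) to (258,243), centred between the fingers, whose tips are at (205,215) and (306,215).

Run:
```python
from h import *
c=cam("wrist"); s=env.state()
P=onz(c,[(256,180),(258,243)],130); d=P[1]-P[0]; print(P,P.mean(0),np.linalg.norm(d),np.degrees(np.arctan2(d[1],d[0])))
T=np.eye(3); T=R.from_euler('xyz',s['tcp_rot']).as_matrix(); print('tool shift',T.T@(P.mean(0)-s['eef_pos']),np.degrees(s['tcp_rot'][2]))
```

```text
[[ 476.40784045 -189.03539218  130.        ]
 [ 515.40876616 -223.40581138  130.        ]] [ 495.9083033  -206.22060178  130.        ] 51.9845931205077 -41.388820674884265
tool shift [-0.56218062  1.30910464 30.33852058] 136.94621647802197
```

Call:
arm_command(
  targets=[
    [0,1,25,-2,0.5],
    [0,1,42,-2,0.5],
    [0,1,50,-2,0.5],
    [0,1,50,-2,0.3],
    [0,1,50,-2,0],
  ],
)

```text
t: 2.7
eef_pos: [495.4, -206.0, 110.3]
tcp_rot: [3.141, 0.001, 2.427]
ft_force: [-0.1, -0.1, 0.1]
opening: 0.382
grip_force: 0.0
```

Call:
arm_command(
  targets=[
    [0,0,0,0,0],
    [0,0,0,0,0],
    [0,0,0,0,0],
    [0,0,0,0,0],
  ],
)

```text
t: 3.1
eef_pos: [495.0, -206.2, 110.0]
tcp_rot: [-3.141, 0.001, 2.427]
ft_force: [-2.0, -3.5, 1.8]
opening: 0.146
grip_force: 30.0
```

Call:
arm_command(
  targets=[
    [0,0,0,-6,0],
    [0,0,0,-12,0],
    [0,0,0,-18,0],
    [0,0,0,-24,0],
    [0,0,0,-24,0],
  ],
)

```text
t: 3.6
eef_pos: [495.2, -205.8, 109.8]
tcp_rot: [3.142, 0.0, 2.848]
ft_force: [-0.1, 1.0, 0.5]
opening: 0.145
grip_force: 30.0
```

Call:
arm_command(
  targets=[
    [0,0,0,-6,0],
    [0,0,0.5,-12,0],
    [0,0,1,-18,0],
    [0,0,1,-18,0],
  ],
)

```text
t: 4.0
eef_pos: [495.1, -205.6, 108.6]
tcp_rot: [3.141, 0.0, -3.124]
ft_force: [0.5, 1.9, -0.7]
opening: 0.142
grip_force: 30.0
```

Call:
arm_command(
  targets=[
    [0,0,1,0,0],
    [0,0,2,0,0],
    [0,0,3,0,0],
  ],
)

```text
t: 4.3
eef_pos: [495.1, -205.6, 105.5]
tcp_rot: [3.141, 0.0, -3.125]
ft_force: [0.1, 4.3, 0.8]
opening: 0.143
grip_force: 30.0
```

Call:
arm_command(
  targets=[
    [0,0,1,0,0],
    [0,0,2,0,0],
    [0,0,2.5,0,0],
    [0,0,2.5,0,0],
  ],
)

```text
t: 4.7
eef_pos: [495.0, -205.7, 104.0]
tcp_rot: [-3.141, 0.0, -3.124]
ft_force: [-3.1, 6.0, 11.3]
opening: 0.145
grip_force: 30.0
```

Call:
arm_command(
  targets=[
    [0,0,0,7,0],
    [0,0,0.2,14,0],
    [0,0,0.4,21,0],
    [0,0,0.6,28,0],
    [0,0,0.8,35,0],
  ],
)

```text
t: 5.2
eef_pos: [494.7, -205.9, 101.9]
tcp_rot: [-3.141, -0.001, 2.544]
ft_force: [0.2, 1.1, -6.2]
opening: 0.145
grip_force: 30.0
```

Run:
```python
from h import *
s=env.state();print(s['eef_pos'],s['tcp_rot'],s['ft_force'],s['moment'],s['joints'][5])
```

```text
[ 494.70123085 -205.90221368  101.91651135] [-3.14096858e+00 -6.94005352e-04  2.54401648e+00] [ 0.2352181   1.07139664 -6.24901754] [ 0.2322352  -0.24561095  0.3304479 ] -1.4900072168447298
```

Call:
arm_command(
  targets=[
    [0,0,0.5,7,0],
    [0,0,0.7,14,0],
    [0,0,1,21,0],
    [0,0,1.2,28,0],
    [0,0,1.4,34,0],
  ],
)

```text
t: 5.7
eef_pos: [494.5, -206.2, 100.5]
tcp_rot: [-3.14, -0.0, 1.951]
ft_force: [-1.9, -1.8, -4.4]
opening: 0.145
grip_force: 30.0
```

Run:
```python
from h import *
s=env.state();print(s['eef_pos'],s['tcp_rot'],s['ft_force'],s['moment'],s['joints'][5])
```

```text
[ 494.50499843 -206.16259072  100.54091834] [-3.14022907e+00 -1.21502269e-04  1.95066581e+00] [-1.88191213 -1.8473752  -4.43475819] [-0.24529742  0.12376975  0.25749293] -0.8965722671513265
```

Call:
arm_command(
  targets=[
    [0,0,0.2,3,0],
    [0,0,0.3,6,0],
    [0,0,0.3,8,0],
    [0,0,0.3,8,0],
  ],
)

```text
t: 6.1
eef_pos: [494.4, -206.2, 100.4]
tcp_rot: [-3.14, -0.0, 1.815]
ft_force: [-4.7, -3.1, -1.0]
opening: 0.147
grip_force: 30.0
```

Run:
```python
from h import *
s=env.state();print(s['eef_pos'],s['tcp_rot'],s['ft_force'],s['moment'],s['joints'][5])
```

```text
[ 494.37851258 -206.21127925  100.39480715] [-3.14013043e+00 -4.78627413e-05  1.81521683e+00] [-4.68516608 -3.09222031 -1.03680114] [-0.44695909  0.76368083 -0.04155072] -0.7613444337270591
```

Call:
arm_command(
  targets=[
    [0,0,0,3,0],
    [0,0,0,5,0],
    [0,0,0,5,0],
  ],
)

```text
t: 6.4
eef_pos: [494.3, -206.2, 100.4]
tcp_rot: [-3.14, 0.0, 1.729]
ft_force: [-3.6, -3.5, -1.9]
opening: 0.143
grip_force: 30.0
```

Run:
```python
from h import *
s=env.state();print(s['eef_pos'],s['tcp_rot'],s['ft_force'],s['moment'],s['joints'][5])
```

```text
[ 494.32065397 -206.2411025   100.39422935] [-3.13991589e+00  2.25378018e-04  1.72925417e+00] [-3.57738906 -3.46748428 -1.88317639] [-0.51438932  0.78121136  0.26782585] -0.6750778835432775
```

Call:
arm_command(
  targets=[
    [0,0,0,0,0.3],
    [0,0,0,0,0.5],
    [0,0,-2,0,0.5],
    [0,0,-30,0,0.5],
    [0,0,-60,0,0.5],
  ],
)

```text
t: 6.9
eef_pos: [494.8, -205.6, 160.9]
tcp_rot: [-3.14, -0.001, 1.729]
ft_force: [-0.1, 1.0, 1.1]
opening: 0.481
grip_force: 0.0
```

Run:
```python
from h import *
env.read_camera("wrist");c=cam("wrist");t=cam("top");s=env.state();print(s['eef_pos'],s['tcp_rot'],s['ft_force'])
a=c['frame']; b=cam("scene")
cv2.imwrite('pics/w3.png',np.hstack([a[100:260,160:360].repeat(2,0).repeat(2,1),cv2.resize(b['frame'][190:270,130:190],(300,320),interpolation=2)])[:,:,::-1])
```

```text
[ 495.84758222 -206.1365659   162.31074219] [3.13856218e+00 2.40884589e-03 1.72911795e+00] [-0.03820753  0.03399182 -0.43624649]
```

View pics/w3.png

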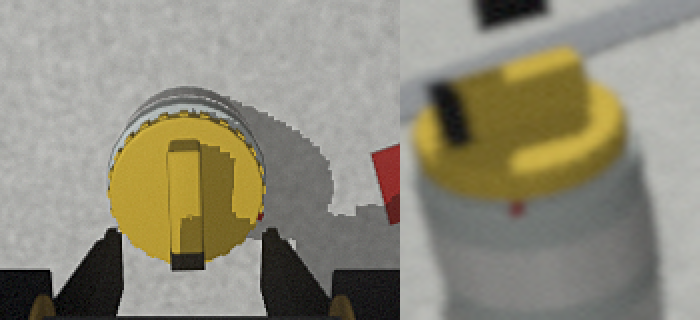

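The bar is again straight up the image, with its black end at crop (187,262), and the red mark sits at (261,217) on the jar's right. The lid is lower and the jar unmoved. I'll work out the angle and height from these.

Run:
```python
from h import *
c=cam("wrist");t=cam("scene")
px=lambda u,v:(160+u/2,100+v/2)
B=onz(c,[px(184,142),px(187.5,270)],123.0); d=B[1]-B[0]; by=np.degrees(np.arctan2(d[1],d[0])); ctr=B.mean(0)
print('len',np.linalg.norm(d),'ctr',ctr,'yaw',by)
for z in(70,78,86):
    m=onz(c,[px(261,217)],z)[0]-ctr; a=np.degrees(np.arctan2(m[1],m[0])); print(z,np.hypot(*m[:2]),a,'lid',np.radians(a-by))
print('mark tri',tri(c,px(261,217),t,(130+(516-400)/5,190+208/4)))
```

```text
len 53.818305155545744 ctr [ 493.7370185  -201.63886071  123.        ] yaw -79.68210165402583
70 43.66453442615871 -22.06564364224326 lid 1.0055968956426717
78 41.31005750842484 -19.482089648711856 lid 1.050688419232843
86 39.04959781547704 -16.59296227565819 lid 1.101113204402124
mark tri (array([ 533.21582709, -215.97143405,   75.52196545]), np.float64(0.5137229762326574))
```

```bash
python3 -c "
from cell import env
print(env.job_done())"
```

```text
the job is handed in; nothing more can be done
None
```

I turned the yellow lid back until it dropped a step, wound it forward to about 1.05 rad by camera (stop 1.1), and released it. I kept the arm clear of the red and green jars. The job is handed in; it gave no verdict.

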